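# Take the sight glass out of the pump controller

## Robot

A 6-joint arm with a two-finger parallel gripper is mounted at the origin on the work surface. World frame = base frame: x ahead of the robot, y to its left, z up, the work surface at z = 0. Lengths are in m, angles in rad, forces in N, time in s.
With the tool pointing down it reaches from about 0.35 to 0.775 m from the base axis. Payload 7.3 kg.
Tool frame: the origin (TCP) lies between the finger pads; the fingertips stand 17 mm ahead of it and the grasp point (between the pads) lies 2 mm behind it; z points along the fingers, y is the direction in which the jaws open and shut (so a half turn about z gives the same grasp; the last joint's range is limited). The gripper opens to 92 mm and grips with 3 to 60 N. Pads are 19 mm wide; open, the fingers measure 130 mm over their backs; the gripper's body (75 mm by 190 mm) begins 47 mm behind the grasp point.
Start: joints at [1.083, 0.342, 1.524, -0, 1.275, -0.146], TCP at [0.176, 0.495, 0.244] pointing down, gripper open.
Joint ranges: [-2.53, 2.53], [-0.77, 2.02], [0.04, 2.7], [-1, 4.14], [0.28, 2.66], [-3.11, 3.11]. Speed limits (rad/s): [2.57, 2.57, 3.14, 3.14, 3.14, 3.14].

## Interface

Orientations are given as [roll, pitch, yaw] about the fixed x, y, z axes, in that order (R = Rz(yaw) Ry(pitch) Rx(roll)).
In Python, from cell import sensors, vision, hand_in gives the robot as it stands.
- The arm moves only by the tool step_arm, never from a script. Its argument "series" is a list of rows, each a list of 5 numbers: the opening, from 0 (shut) to 1 (fully open), then the shift along the world's x, y, z each as a share of 25 mm, from -1 to 1, then the turn about the world's z as a share of 0.08 rad, from -1 to 1. A call has 1 to 12 rows; each row shifts and turns the commanded pose from where the row before left it; what a row does not reach is not made up. A row lasts 1/10 s, in which the tool goes at most 50 mm and 8.59 degrees, less where a joint would pass 70% of its speed; a pose out of reach is approached as far as the arm can. A call with a number of a shift or a turn outside -1 to 1 is refused whole. A call with a gripper value outside its range is refused whole. The fingers move at their own pace and stop on an object; "squeeze" is the grip in N (left out, the last holds). Time passes only in rows, so rows that do not move let the fingers close. It gives the time, the measured TCP pose, the force and the opening at its end, in the units of the state.
- sensors.observe(): the state, without advancing time (a new reading comes with each control period).
- vision.read_camera(name): name is "scene" or "top" or "wrist"; returns a dict with "pixels" (480x640x3 uint8, blue, green, red), "range_z" (480x640 float32, m along the optical axis (not along the pixel's ray), 0 where there is no reading), "camera_matrix" (3x3 intrinsics, pixels), "pose" (4x4, takes a point from camera to world coordinates). Camera axes: x right, y down, z forward; pixel columns grow to the right and rows downward; lengths in m; the calibration is good to about 2 mm. The wrist camera is an equidistant fisheye: a pixel r from the principal point sees the ray r / f radians off the axis. A picture is of the moment at which its call begins.
- hand_in(): hands the job in, once; it reports no verdict.
The state is a dict: "time": time; "qpos": joint angles; "qvel": joint speeds; "joint_efforts": joint torques, N m; "tool_pos": TCP position; "tool_rot": TCP orientation; "contact_force": force on the tool from outside, world axes, zero at the start; "torque": the same for the moment, N m; "opening": finger opening in m.
Only numpy, scipy, OpenCV 4.12 (cv2) and the standard library are available. Lean on these libraries where they do the work, as an engineer would, in place of code of your own. Each camera call takes 0.05 s, during which the arm holds its last target.

## Task

The sight glass of the pump controller has to come out for cleaning. Swing the red tab fully to one side, lift the glass pane out of its frame with a gentle grip (its long edges are free for the fingers), and lay it softly, flat, centred and lengthwise on the rubber-topped rest without setting it down on the table; glass cracks if it is squeezed hard, pressed or dropped. Leave the fittings, tape and jar around it where they stand.

Things in the scene. Friction and masses are not known exactly. Their poses are not given: they have to be found in the camera images.
- controller: Grey pump controller, fixed: a wedge 190 mm long (x), 150 wide (y), 35 high in front (-x), 145 at the back. Origin: centre of its underside; z up. Its top slopes up to +x at 30 degrees: in its axes 'up-slope' is (0.866, 0, 0.5), 'normal' (-0.5, 0, 0.866). On it lies the pane, parallel to the slope, on a black plinth 112 mm up-slope, 40 wide, 22 high, overhanging it 10 mm per side.
- seat (a point): Centre of the seated pane: (-0.0234, 0, 0.1064) m in the controller's axes, 26 mm off the slope; axes as the controller's. Dark stops 28 mm high frame it: a lip at its lower end and beside each corner a post 16 mm long, 6 thick, 3 mm clear; the middle 80 mm of both long edges is free for fingers, 22 mm deep below the pane. At the upper end a block 31 mm high, 40 wide, carries the tab.
- tab (a joint): Angle (rad) of the red swing tab about the normal. 0: it points down-slope over the pane's upper end, 3 mm above the glass. Positive: its free end swings to the controller's -y side, negative: to +y; either will do, stops at +-1.7. Clear of the pane, and fully aside, beyond 1.25 either way. Friction 0.03 N m; it stays where left.
- tab_pivot (a point): Pivot of the tab, at the underside of the tab, 73 mm up-slope of the seat and 7 mm farther out along the normal. Tab: 46 mm long, 12 mm wide, 6 mm thick, its free end 38 mm from the pivot. Axes: x up-slope when the joint is 0, z the normal (turns with the tab).
- tab_stud (a point): Centre of the top of the tab's round red stud: 12 mm in diameter, standing 32 mm up from the tab along the normal, 30 mm from the pivot towards the tab's free end. Its top is 38 mm above the tab's underside, 41 mm above the glass. Axes as tab_pivot.
- pane: Pale green glass pane, blue border, 110 mm long (x), 60 wide (y), 8 thick (z), about 0.13 kg. Origin: its centre. It starts in the frame, x up-slope and z along the normal. It cracks if pressed by the fingers with more than 80 N in all (sum over both pads, so some 38 N of grip), on the rest with more than 20 N, on the controller or tab with more than 25 N, or falls 8 mm or more.
- rest: Fixed wooden rest, black rubber top 100 mm long (its x), 36 mm wide (its y), flat and level, 35 mm above the table; its foot plate is 130 x 70 x 6 mm. Origin: centre of its underside. The pane goes on top of it, x along x, overhanging 12 mm at each long edge so that fingers can straddle the rest. Which side of the table it stands on varies.
- coupling: Bystander: blue and black pipe coupling standing upright, 48 mm in diameter, 70 mm high, just in front of the rest. Origin: centre of its underside.
- coupling_b: Bystander: a second such coupling at the left of the table. Origin: centre of its underside.
- nipple: Bystander: short steel pipe nipple standing upright, 31 mm in diameter, 35 mm high, beside the rest. Origin: centre of its underside.
- tee: Bystander: brass tee, 60 mm long, 30 mm high, lying in front of the controller. Origin: centre of its underside.
- tape: Bystander: yellow roll of tape lying flat, 100 mm in diameter, 25 mm high, at the right of the table. Origin: centre of its underside.
- jar: Bystander: jar, 70 mm in diameter, 90 mm high, at the right of the table. Origin: centre of its underside.

How it is judged:
On the way, in this order (a step that is already met when the one before it is completed fails the run):
1. the tab is swung aside while the pane still lies in its frame ((value of joint tab above 1.25 rad or value of joint tab below -1.25 rad) and distance between pane and seat below 0.008 m), for 0.2 s.
2. the pane is lifted clear of the frame (distance between pane and seat above 0.06 m and contact force between pane and controller below 0.1 N), for 0.2 s.
At the end, for the whole second after the job is handed in: The tab stands at least 1.25 rad to either side; the pane lies at rest flat on the rest (within 0.06 rad, its centre 39 mm up within 3 mm), its centre within 20 mm along and 12 mm across of the rest's centre and its length within 0.2 rad of the rest's; it is let go ((value of joint tab above 1.25 rad or value of joint tab below -1.25 rad) and x of pane in the frame of rest between -0.02 and 0.02 m and y of pane in the frame of rest between -0.012 and 0.012 m and z of pane in the frame of rest between 0.036 and 0.042 m and angle between the x axis of pane and the x axis of rest, either way round below 0.2 rad and angle between the z axis of pane and the z axis of rest, either way round below 0.06 rad and linear speed of pane below 0.01 m/s); the robot touches nothing.
It fails at once if the glass is squeezed by the fingers with more than 80 N in all (contact force between the fingers and pane above 80 N).
It fails at once if the glass is pressed or dropped on the rest with more than 20 N (contact force between pane and rest above 20 N).
It fails at once if the glass is pressed on or forced in the controller's frame or under the tab with more than 25 N (contact force between pane and controller above 25 N).
It fails at once if the glass is dropped (it moves faster than 0.4 m/s, as after a free fall of 8 mm, with no finger on it) or gets down to the table (its centre lower than 20 mm) (height (world z) of pane below 0.02 m or (linear speed of pane above 0.4 m/s and contact force between the fingers and pane below 0.05 N)).
It fails at once if a coupling, the nipple, tee, tape or jar is moved by more than 20 mm (distance of any of coupling, coupling_b, nipple, tee, tape, jar from where it was at the start of the episode above 0.02 m).
It also fails if it takes over 59 s, if anything falls off the work surface, if the arm or the gripper's body presses on something with over 40 N, if the wrist force passes 120 N, or if a joint passes its speed limit or range.

## Working session

There is one attempt and no reset: what is moved stays moved. The work goes in short steps, Python scripts to look and compute and a tool call to move; the robot and the scene stay as the last step left them, time stands still between calls to the robot, and variables do not carry over. Pictures are saved under pics/ and viewed, and the job is handed in when it is done.

Besides the shell and the picture viewer there is one more tool, called after "Call:" as name([rows], argument=value, ...), one row to a line, values as JSON. step_arm: Moves the arm, as the interface text tells. Its arguments: {"type":"object","properties":{"series":{"type":"array","items":{"type":"array","items":{"type":"number","minimum":-1,"maximum":1}}},"squeeze":{"type":"number"}},"required":["series"]}

```bash
ls; mkdir -p pics; python3 - <<'E'
from cell import sensors, vision
import cv2,numpy as np
print(sensors.observe())
for n in ["scene","top","wrist"]:
    d=vision.read_camera(n); np.savez("%s0.npz"%n,**d); cv2.imwrite("pics/%s0.png"%n,d["pixels"]); print(n,d["camera_matrix"],d["pose"])
E
```

```text
pics
{'time': 0.0, 'qpos': array([ 1.08302065e+00,  3.42727498e-01,  1.52499899e+00, -1.88230441e-05,
        1.27538612e+00, -1.46021395e-01]), 'qvel': array([ 0.00010377,  0.00140005, -0.00043121, -0.00114038,  0.00161832,
        0.00157376]), 'joint_efforts': array([-7.41390413e-04, -4.31240916e+01, -2.44212896e+01,  7.16469577e-02,
        5.60057920e-02, -1.28123788e-04]), 'tool_pos': array([0.17576805, 0.49430945, 0.24304875]), 'tool_rot': array([-3.14008626e+00, -2.03349629e-04,  2.79984372e+00]), 'contact_force': array([ 0.25147692,  0.37091904, -0.58200941]), 'torque': array([-0.00210858,  0.02400681, -0.0461505 ]), 'opening': 0.0917224097389677}
scene [[490.48763381   0.         323.46271299]
 [  0.         490.48763381 241.02762177]
 [  0.           0.           1.        ]] [[-0.72329493  0.54876445 -0.41916826  1.03354741]
 [ 0.69050904  0.5804474  -0.43159945  0.47019824]
 [ 0.00645869 -0.60161316 -0.79876147  1.05576986]
 [ 0.          0.          0.          1.        ]]
top [[501.7948321    0.         321.35888998]
 [  0.         501.7948321  241.10250146]
 [  0.           0.           1.        ]] [[-0.01944048 -0.98054538  0.19532747  0.27629628]
 [-0.99976624  0.01721603 -0.01307976 -0.03630359]
 [ 0.00946253 -0.19553609 -0.98065085  1.4311874 ]
 [ 0.          0.          0.          1.        ]]
wrist [[371.64829954   0.         327.24703205]
 [  0.         371.64829954 243.32930193]
 [  0.           0.           1.        ]] [[ 0.33493777  0.91176012  0.2377187   0.11352191]
 [ 0.94223895 -0.32368362 -0.08610849  0.51653306]
 [-0.00156464  0.25282881 -0.96750977  0.38376351]
 [ 0.          0.          0.          1.        ]]
```

View pics/scene0.png

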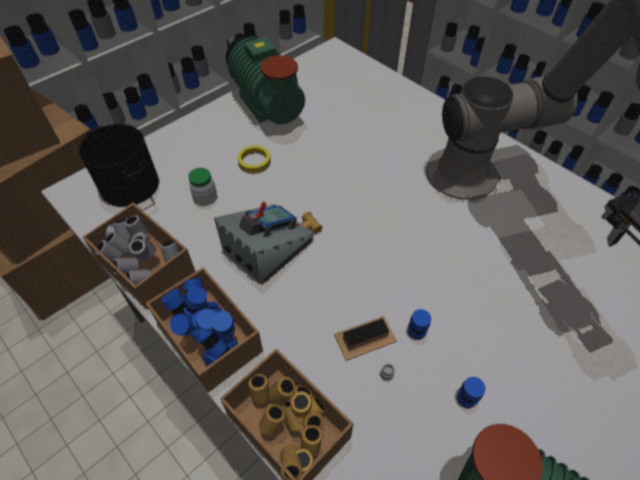

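View pics/top0.png

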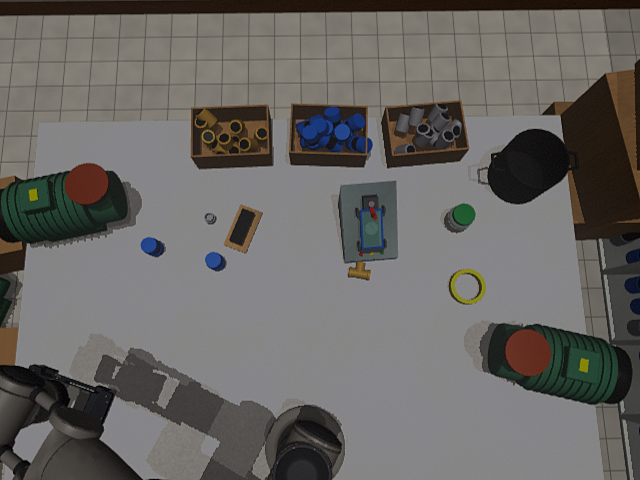

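```bash
cat > h.py <<'E'
import numpy as np,cv2
def load(n):
    d=np.load(n); return {k:d[k] for k in d}
def cloud(d):
    K=d["camera_matrix"];P=d["pose"];Z=d["range_z"].astype(float)
    v,u=np.mgrid[0:480,0:640]
    c=np.stack([(u-K[0,2])/K[0,0]*Z,(v-K[1,2])/K[1,1]*Z,Z],-1)
    return c@P[:3,:3].T+P[:3,3], Z>0
def hsv(d): return cv2.cvtColor(d["pixels"],cv2.COLOR_BGR2HSV)
E
python3 - <<'E'
from h import *
for n,(u0,v0,u1,v1) in (("top0.npz",(130,150,500,310)),("scene0.npz",(150,130,500,420))):
    d=load(n);X,ok=cloud(d);im=d["pixels"][v0:v1,u0:u1]
    s=2; cv2.imwrite("pics/"+n[:3]+"crop.png",cv2.resize(im,None,fx=2,fy=2,interpolation=cv2.INTER_CUBIC))
    H=hsv(d);roi=np.zeros((480,640),bool);roi[v0:v1,u0:u1]=1
    z=X[...,2];t=roi&ok&(np.abs(z)<.01);print(n,"table z",np.median(z[t]))
    m=roi&ok&(z>.012); 
    nl,l,st,c=cv2.connectedComponentsWithStats(m.astype(np.uint8))
    for i in range(1,nl):
        if st[i,4]<25: continue
        p=X[l==i]; r=cv2.minAreaRect(p[:,:2].astype(np.float32)*1000)
        print(st[i],c[i].round(),"med col",np.median(H[l==i],0),"zmax",np.percentile(p[:,2],98).round(4),"rect mm",np.round(r[0],1),np.round(r[1],1),round(r[2],1))
E
```

```text
top0.npz table z -0.0013971925478879488
[ 191  150   81   18 1153] [230. 159.] med col [13. 91. 43.] zmax 0.1013 rect mm [809.9 197. ] [220.3  55.8] 88.0
[242 150  15   2  27] [249. 150.] med col [ 17. 119.  43.] zmax 0.0817 rect mm [817.1 147.4] [ 7.3 37.9] 19.1
[ 289  150   82   17 1041] [329. 158.] med col [13. 87. 42.] zmax 0.1016 rect mm [807.9 -83.9] [232.6  41.5] 87.1
[ 386  150   83   17 1015] [422. 157.] med col [13. 91. 41.] zmax 0.1004 rect mm [ 791.1 -360.8] [224.6  48. ] 82.8
[488 152  12  44 367] [495. 172.] med col [90. 20. 23.] zmax 0.1409 rect mm [ 746.  -549.9] [ 58.4 119.1] 90.0
[ 338  181   60  100 4653] [368. 224.] med col [89. 24. 88.] zmax 0.15 rect mm [ 568.5 -189.1] [248.7 152.9] 3.9
[445 204  31  29 641] [460. 218.] med col [ 68. 155.  88.] zmax 0.093 rect mm [ 610. -448.] [66. 65.] 85.8
[229 209  26  37 500] [242. 227.] med col [60. 15. 33.] zmax 0.0397 rect mm [601.2 172.4] [ 37.4 101.6] 68.1
[204 213  12  11 101] [209. 218.] med col [132.  11.  91.] zmax 0.0369 rect mm [629.3 264.9] [27.  30.5] 51.4
[141 238  23  19 319] [152. 247.] med col [111. 187. 138
[... 966 characters left out ...]
 863.7 -201.6] [468.6 150.7] 87.3
[150 242   6  16  67] [152. 250.] med col [120.  15.  68.] zmax 0.078 rect mm [ 840.8 -342.6] [32.  12.8] 45.7
[408 309  23  30 515] [419. 323.] med col [110. 187. 114.] zmax 0.0728 rect mm [506.2 245.8] [46. 46.] 53.1
[343 318  47  32 811] [366. 334.] med col [20. 36. 30.] zmax 0.0377 rect mm [606.4 173.4] [ 40.6 101.7] 67.9
[ 220  349  129   71 4308] [281. 393.] med col [ 17.  117.   66.5] zmax 0.1175 rect mm [869.6 192.9] [151.1 208.1] 1.6
[381 364  14  16 177] [388. 371.] med col [135.   9.  98.] zmax 0.0369 rect mm [636.9 269. ] [26.7 29.6] 53.0
[457 377  29  31 624] [471. 392.] med col [110. 185. 136.] zmax 0.0725 rect mm [550.9 423.9] [45.2 45.9] 69.4
```

View pics/wrist0.png

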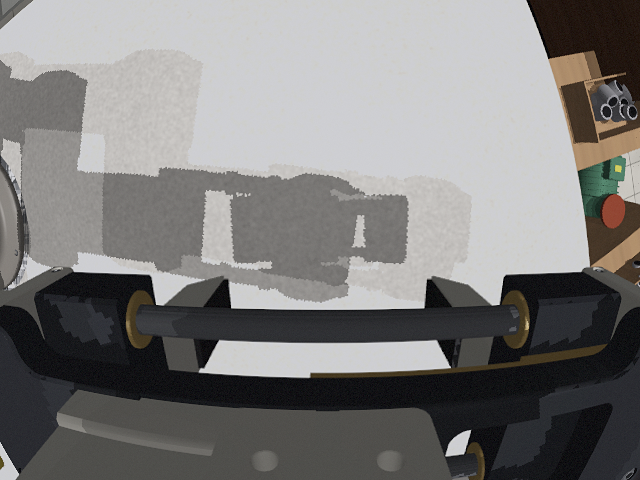

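```bash
python3 - <<'E'
from h import *
for n,(u0,v0,u1,v1) in (("top0.npz",(330,175,405,290)),("scene0.npz",(205,190,330,290))):
    d=load(n);X,ok=cloud(d);im=d["pixels"][v0:v1,u0:u1]
    cv2.imwrite("pics/"+n[:3]+"c2.png",cv2.resize(im,None,fx=5,fy=5,interpolation=cv2.INTER_CUBIC))
    H=hsv(d);roi=np.zeros((480,640),bool);roi[v0:v1,u0:u1]=1
    z=X[...,2]
    g=roi&ok&(z>.02)&(H[...,1]<60)
    b=roi&ok&(z>.02)&(H[...,0]>100)&(H[...,0]<125)&(H[...,1]>110)
    r=roi&ok&(z>.02)&((H[...,0]<6)|(H[...,0]>172))&(H[...,1]>140)
    for nm,m in (("blue",b),("red",r)):
        p=X[m]; print(n,nm,m.sum(),np.median(p,0).round(4),p.min(0).round(4),p.max(0).round(4))
    p=X[b];rr=cv2.minAreaRect(p[:,:2].astype(np.float32)*1000);print(rr)
    pc=p-p.mean(0);A=np.c_[p[:,:2],np.ones(len(p))];co=np.linalg.lstsq(A,p[:,2],rcond=None)[0];print("plane",co, "slope dir",np.arctan2(co[1],co[0]),np.arctan(np.hypot(co[0],co[1])))
E
```

```text
top0.npz blue 276 [ 0.571  -0.1859  0.1073] [ 0.5206 -0.2263  0.0553] [ 0.6292 -0.1578  0.1414]
top0.npz red 63 [ 0.6014 -0.189   0.1455] [ 0.5106 -0.1968  0.0436] [ 0.6394 -0.1589  0.1696]
((574.7518920898438, -191.85487365722656), (103.78500366210938, 65.66957092285156), 5.457093238830566)
plane [ 0.56805829  0.0357038  -0.21029182] slope dir 0.06276978550667175 0.5174488033537153
scene0.npz blue 194 [ 0.573  -0.1663  0.1064] [ 0.5225 -0.2595  0.0452] [ 0.6255 -0.1553  0.142 ]
scene0.npz red 52 [ 0.606  -0.1891  0.1497] [ 0.5141 -0.1966  0.0431] [ 0.6411 -0.166   0.1731]
((576.2800903320312, -206.67239379882812), (104.99555969238281, 97.28717041015625), 4.874667644500732)
plane [ 0.56907424  0.08430658 -0.20396753] slope dir 0.14707712881686089 0.522048609593706
```

View pics/topc2.png

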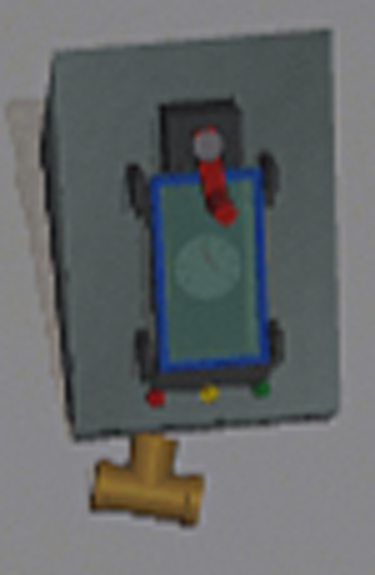

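View pics/scec2.png

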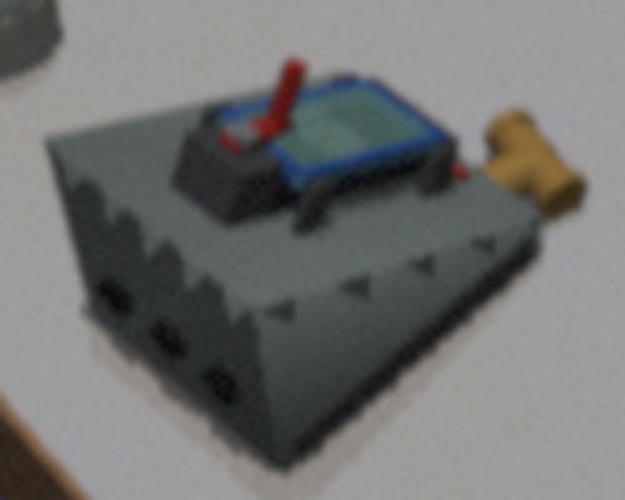

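Call:
step_arm([
  [1,0.93,-0.81,0.1,0],
  [1,0.93,-0.81,0.1,0],
  [1,0.93,-0.81,0.1,0],
  [1,0.93,-0.81,0.1,0],
  [1,0.93,-0.81,0.1,0],
  [1,0.93,-0.81,0.1,0],
  [1,0.93,-0.81,0.1,0],
  [1,0.93,-0.81,0.1,0],
])

```text
time: 0.95
tool_pos: [0.3627, 0.3316, 0.2637]
tool_rot: [-3.141, -0.0, 2.8]
contact_force: [0.2, 0.4, -0.1]
opening: 0.092
```

Call:
step_arm([
  [1,0.93,-0.81,0,0],
  [1,0.93,-0.81,0,0],
  [1,0.93,-0.81,0,0],
  [1,0.93,-0.81,0,0],
  [1,0.93,-0.81,0,0],
  [1,0.93,-0.81,0,0],
  [1,0.5,-0.81,0,0],
  [1,0,-0.4,0,0],
  [1,0,0,0,0],
  [1,0,0,0,0],
])

```text
time: 1.95
tool_pos: [0.5132, 0.1815, 0.2638]
tool_rot: [3.141, -0.001, 2.8]
contact_force: [0.5, -0.3, 0.0]
opening: 0.0918
```

```bash
cat >> h.py <<'E'
def snap(n,name):
    from cell import vision
    d=vision.read_camera(n); np.savez(name+".npz",**d); cv2.imwrite("pics/"+name+".png",d["pixels"]); return d
def ray(d,u,v):
    K=d["camera_matrix"];x=(np.asarray(u,float)-K[0,2])/K[0,0];y=(np.asarray(v,float)-K[1,2])/K[1,1]
    t=np.hypot(x,y)+1e-12
    c=np.stack([np.sin(t)*x/t,np.sin(t)*y/t,np.cos(t)],-1)
    return c@d["pose"][:3,:3].T, d["pose"][:3,3]
def fcloud(d):
    v,u=np.mgrid[0:480,0:640];r,o=ray(d,u,v)
    f=d["pose"][:3,2];Z=d["range_z"].astype(float)
    cz=r@f
    return o+r*(Z/np.where(cz>.05,cz,1))[...,None],(Z>0)&(cz>.05)
def onplane(d,u,v,z):
    r,o=ray(d,u,v); return o+r*((z-o[2])/r[...,2])[...,None]
E
python3 - <<'E'
from h import *
from cell import sensors
s=sensors.observe();print(s["time"],s["tool_pos"],s["tool_rot"])
d=snap("wrist","w1");print(d["pose"].round(4))
X,ok=fcloud(d);H=hsv(d);z=X[...,2]
print("table",np.median(z[ok&(abs(z)<.01)]))
E
```

```text
1.95 [0.51322252 0.18148137 0.26378565] [ 3.14121713e+00 -5.27060941e-04  2.79988907e+00]
[[ 3.349e-01  9.117e-01  2.379e-01  4.509e-01]
 [ 9.423e-01 -3.240e-01 -8.440e-02  2.034e-01]
 [ 1.000e-04  2.524e-01 -9.676e-01  4.044e-01]
 [ 0.000e+00  0.000e+00  0.000e+00  1.000e+00]]
table -0.00032930467607372726
```

View pics/w1.png

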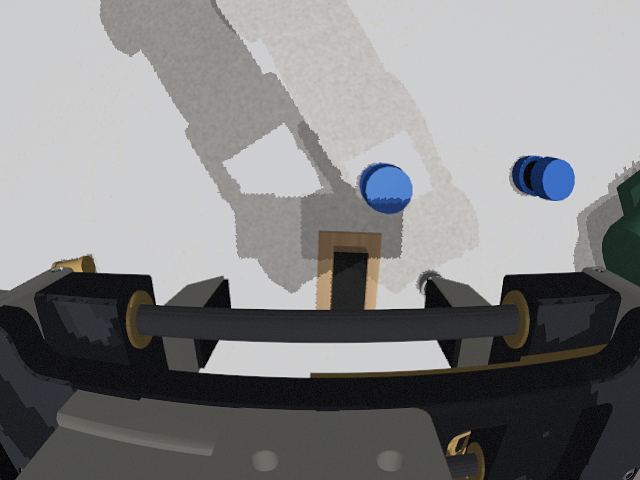

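Call:
step_arm([
  [1,-1,0,0.2,0],
  [1,-1,0,0.2,0],
  [1,-1,0,0.2,0],
  [1,-1,0,0.2,0],
  [1,0,0,0,0],
  [1,0,0,0,0],
])

```text
time: 2.6
tool_pos: [0.4136, 0.1817, 0.2843]
tool_rot: [3.14, 0.001, 2.802]
contact_force: [0.7, -1.0, 0.2]
opening: 0.0921
```

```bash
python3 - <<'E'
from h import *
from cell import sensors
s=sensors.observe();print(s["time"],s["tool_pos"],s["tool_rot"])
d=snap("wrist","w2")
X,ok=fcloud(d);H=hsv(d);z=X[...,2]
print("table",np.median(z[ok&(abs(z)<.01)]))
roi=ok&(X[...,0]>.45)&(X[...,0]<.75)&(X[...,1]>.05)&(X[...,1]<.5)&(z>.012)&(z<.1);roi[265:]=0
nl,l,st,c=cv2.connectedComponentsWithStats(roi.astype(np.uint8))
for i in range(1,nl):
    if st[i,4]<60: continue
    p=X[l==i]; r=cv2.minAreaRect(p[:,:2].astype(np.float32)*1000)
    print(st[i],np.median(H[l==i],0),"z",np.percentile(p[:,2],[50,98]).round(4),np.round(r[0],1),np.round(r[1],1),round(r[2],1))
E
```

```text
2.6 [0.41360039 0.1817419  0.28434766] [3.14048345e+00 1.42262267e-03 2.80155576e+00]
table -0.0003384184732457274
[ 523  231   53   34 1394] [109. 185. 100.] z [0.0585 0.0708] [544.7 420.1] [37.6 45.3] 11.0
[385 244  45  21 697] [110. 188.  89.] z [0.0503 0.0706] [489.7 245. ] [43.9 17.9] 89.4
```

View pics/w2.png

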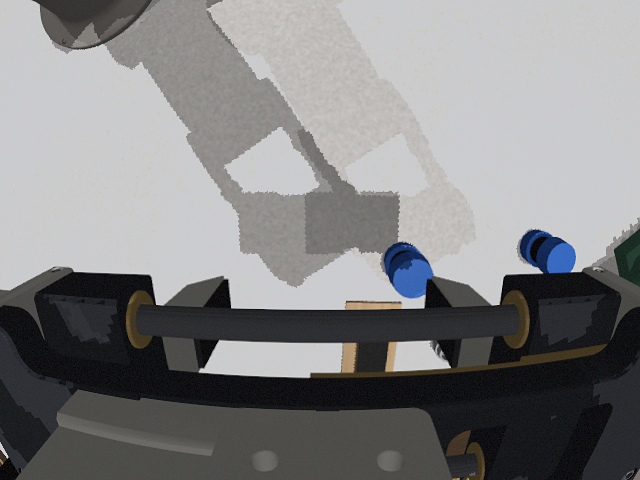

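Call:
step_arm([
  [1,1,-0.2,0,0],
  [1,1,-0.2,0,0],
  [1,1,-0.2,0,0],
  [1,1,0,0,0],
  [1,1,0,0,0],
  [1,1,0,0,0],
  [1,1,0,0,0],
  [1,1,0,0,0],
  [1,1,0,0,0],
  [1,0,0,0,0],
  [1,0,0,0,0],
  [1,0,0,0,0],
])

```text
time: 3.85
tool_pos: [0.6385, 0.1661, 0.2834]
tool_rot: [-3.141, -0.001, 2.8]
contact_force: [-0.7, 0.5, 0.5]
opening: 0.0917
```

```bash
python3 - <<'E'
from h import *
from cell import sensors
s=sensors.observe();print(s["time"],s["tool_pos"],s["tool_rot"])
d=snap("wrist","w3")
X,ok=fcloud(d);H=hsv(d);z=X[...,2]
print("table",np.median(z[ok&(abs(z)<.01)]))
roi=ok&(X[...,0]>.45)&(X[...,0]<.75)&(X[...,1]>.05)&(X[...,1]<.5)&(z>.012)&(z<.1);roi[275:]=0
nl,l,st,c=cv2.connectedComponentsWithStats(roi.astype(np.uint8))
for i in range(1,nl):
    if st[i,4]<60: continue
    p=X[l==i]; r=cv2.minAreaRect(p[:,:2].astype(np.float32)*1000)
    print(st[i],np.median(H[l==i],0),"z",np.percentile(p[:,2],[50,98]).round(4),np.round(r[0],1),np.round(r[1],1),round(r[2],1))
E
```

```text
3.85 [0.63848322 0.16609354 0.28338019] [-3.14136372e+00 -8.15031146e-04  2.80004289e+00]
table -0.0003266013979801863
[ 333   40   48   53 2023] [109. 156. 198.] z [0.0693 0.0712] [505.8 242.7] [45.  45.5] 75.3
[ 489   43   58   47 2023] [109. 177. 199.] z [0.0682 0.071 ] [549.7 420.3] [45.8 46. ] 41.9
[ 587  107   37   60 1311] [ 76. 100.  46.] z [0.0764 0.0991] [650.  494.2] [11.5 67.9] 90.0
[ 305  133   37   95 3202] [72. 28. 22.] z [0.0347 0.0363] [606.4 171.7] [ 36.3 100. ] 68.3
[398 163  29  28 643] [125.   8. 191.] z [0.0229 0.0358] [634.5 264.9] [27.8 30.3] 58.6
```

View pics/w3.png

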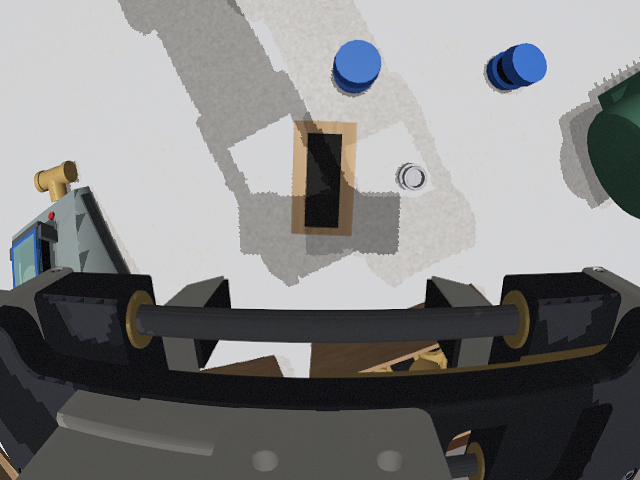

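Call:
step_arm([
  [1,-0.07,-0.89,0.05,0.34],
  [1,-0.07,-0.89,0.05,0.34],
  [1,-0.07,-0.89,0.05,0.34],
  [1,-0.07,-0.89,0.05,0.34],
  [1,-0.07,-0.89,0.05,0.34],
  [1,-0.07,-0.89,0.05,0.34],
  [1,-0.07,-0.89,0.05,0.34],
  [1,-0.07,-0.89,0.05,0.34],
  [1,-0.07,-0.89,0.05,0.34],
  [1,-0.07,-0.89,0.05,0.34],
  [1,-0.07,-0.89,0.05,0.34],
  [1,-0.07,-0.89,0.05,0.34],
])

```text
time: 5.1
tool_pos: [0.6173, -0.1015, 0.2995]
tool_rot: [-3.142, 0.001, 3.128]
contact_force: [-0.2, -0.3, 0.8]
opening: 0.0917
```

Call:
step_arm([
  [1,-0.07,-0.89,0.05,0.34],
  [1,-0.07,-0.89,0.05,0.34],
  [1,-0.07,-0.89,0.05,0.34],
  [1,-0.07,-0.89,0.05,0.34],
  [1,0,0,0,0],
  [1,0,0,0,0],
  [1,0,0,0,0],
])

```text
time: 5.8
tool_pos: [0.6109, -0.1889, 0.304]
tool_rot: [3.141, 0.0, -3.048]
contact_force: [-0.1, -0.2, -0.3]
opening: 0.0919
```

```bash
cat > m.py <<'E'
from h import *
from cell import sensors
import sys
s=sensors.observe();print(s["time"],s["tool_pos"],s["tool_rot"])
d=snap("wrist",sys.argv[1])
X,ok=fcloud(d);H=hsv(d);z=X[...,2]
near=ok&(abs(X[...,0]-.576)<.16)&(abs(X[...,1]+.19)<.13)&(z>.02);near[275:]=0
b=near&(H[...,0]>100)&(H[...,0]<125)&(H[...,1]>110)
r=near&((H[...,0]<6)|(H[...,0]>172))&(H[...,1]>140)&(z>.1)
for nm,m in (("blue",b),("red",r)):
    p=X[m]; print(nm,m.sum(),np.median(p,0).round(4),p.min(0).round(4),p.max(0).round(4))
p=X[b];A=np.c_[p[:,:2],np.ones(len(p))];w=np.ones(len(p),bool)
for _ in range(5):
    co=np.linalg.lstsq(A[w],p[w,2],rcond=None)[0]; w=abs(p[:,2]-A@co)<.003
print("slope dir",np.arctan2(co[1],co[0]),"tilt",np.arctan(np.hypot(co[0],co[1])),w.sum())
n=np.array([-co[0],-co[1],1]);n/=np.linalg.norm(n)
up=np.array([co[0],co[1],co[0]**2+co[1]**2]);up/=np.linalg.norm(up);la=np.cross(n,up)
q=np.c_[p[w]@up,p[w]@la];rc=cv2.minAreaRect(q.astype(np.float32)*1000);print("rect",rc)
c=rc[0];ctop=c[0]/1000*up+c[1]/1000*la+n*np.median(p[w]@n);print("pane centre",ctop-.004*n)
pr=X[r]; 
if len(pr):
    top=pr[np.argsort(pr@n)[-60:]];print("stud top n-h",np.median(top@n-p[w].mean(0)@n),"pos",top.mean(0))
    # ang
    rel=top.mean(0)-ctop; print("rel up,lat",rel@up,rel@la,"tab angle",np.arctan2(-(rel@la),73e-3-rel@up))
E
python3 m.py w4
```

```text
5.8 [ 0.61087684 -0.18893321  0.3040335 ] [ 3.14120431e+00  3.07103172e-04 -3.04764977e+00]
blue 1826 [ 0.5784 -0.19    0.1119] [ 0.5245 -0.2604  0.0515] [ 0.6283 -0.1215  0.3596]
red 619 [ 0.6097 -0.1918  0.1497] [ 0.587  -0.1987  0.1388] [ 0.6415 -0.1799  0.1706]
slope dir 0.07000364324797494 tilt 0.5244188163000624 1699
rect ((538.292236328125, -230.687255859375), (60.273582458496094, 112.62613677978516), 89.64839935302734)
pane centre [ 0.57542252 -0.19090605  0.10580279]
stud top n-h 0.04137413550420896 pos [ 0.59140761 -0.19319149  0.16744343]
rel up,lat 0.04452874932326604 -0.003397943422295487 tab angle 0.11878462899166563
```

View pics/w4.png

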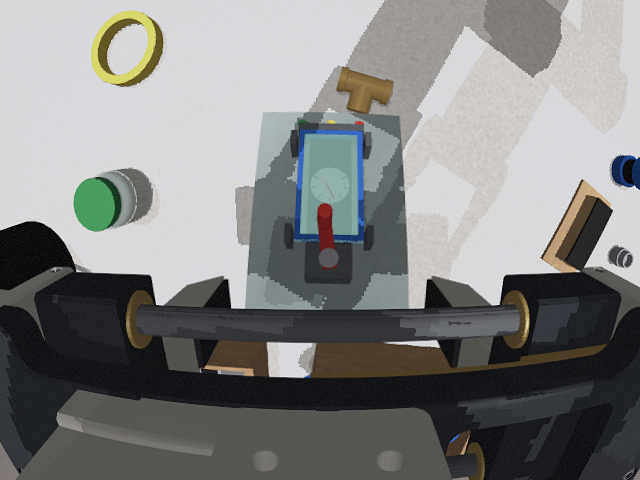

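```bash
cat > g.py <<'E'
import numpy as np
C=np.array([.5754,-.1909,.1058]);y=.07;t=np.pi/6
up=np.array([np.cos(t)*np.cos(y),np.cos(t)*np.sin(y),.5]);la=np.array([-np.sin(y),np.cos(y),0]);n=np.array([-.5*np.cos(y),-.5*np.sin(y),np.cos(t)])
def P(u,l,h): return C+up*u/1000+la*l/1000+n*h/1000
E
python3 - <<'E'
from g import *
th0=.12
# finger centre at slope coords, taken at tip height: use stud at n=35 horizontally, tip z
def F(th,lead=0):
    s=np.array([73-30*np.cos(th),-30*np.sin(th)]); o=np.array([16*np.sin(th)/.866,-25*np.cos(th)])
    f=s-o; p=P(f[0],f[1],33); p[2]=P(f[0],f[1],25)[2]+.017; return p
prev=F(th0)+la*.010
print("start",prev.round(4))
for th in [.12,.35,.6,.8,1.,1.2,1.4,1.55,1.65]:
    p=F(th);print(th,p.round(4),((p-prev)/.025).round(2));prev=p
E
```

```text
start [ 0.5922 -0.1584  0.165 ]
0.12 [ 0.5929 -0.1684  0.165 ] [ 0.03 -0.4   0.  ]
0.35 [ 0.5913 -0.1766  0.1637] [-0.06 -0.33 -0.05]
0.6 [ 0.5913 -0.1861  0.1634] [ 0.   -0.38 -0.01]
0.8 [ 0.5928 -0.1938  0.1639] [ 0.06 -0.31  0.02]
1.0 [ 0.5954 -0.2013  0.1651] [ 0.1  -0.3   0.05]
1.2 [ 0.5991 -0.2082  0.1669] [ 0.15 -0.28  0.07]
1.4 [ 0.6036 -0.2143  0.1693] [ 0.18 -0.24  0.1 ]
1.55 [ 0.6076 -0.2182  0.1714] [ 0.16 -0.16  0.08]
1.65 [ 0.6104 -0.2204  0.1729] [ 0.11 -0.09  0.06]
```

Call:
step_arm([
  [0,-0.38,0.61,0,-0.3],
  [0,-0.38,0.62,0,0],
  [0,0,0,-0.9,0],
  [0,0,0,-0.9,0],
  [0,0,0,-0.9,0],
  [0,0,0,-0.9,0],
  [0,0,0,-0.9,0],
  [0,0,0,-0.6,0],
  [0,0,0,-0.46,0],
  [0,0,0,0,0],
  [0,0,0,0,0],
])

```text
time: 6.95
tool_pos: [0.5922, -0.1591, 0.1652]
tool_rot: [-3.141, 0.0, -3.072]
contact_force: [-0.0, -0.0, 0.5]
opening: 0.0086
```

```bash
python3 m.py w5; python3 -c "
from cell import sensors
print(sensors.observe()['opening'])"
```

```text
6.95 [ 0.59221049 -0.15905724  0.16515935] [-3.14146855e+00  4.10562159e-04 -3.07171480e+00]
blue 2885 [ 0.5526 -0.19    0.097 ] [ 0.5241 -0.231   0.056 ] [ 0.6006 -0.1601  0.1222]
0.004212390100046579
  return _methods._mean(a, axis=axis, dtype=dtype,
  ret = um.true_divide(
Traceback (most recent call last):
  File "m.py", line 11, in <module>
    p=X[m]; print(nm,m.sum(),np.median(p,0).round(4),p.min(0).round(4),p.max(0).round(4))
                                                     ~~~~~^^^
ValueError: zero-size array to reduction operation minimum which has no identity
```

View pics/w5.png

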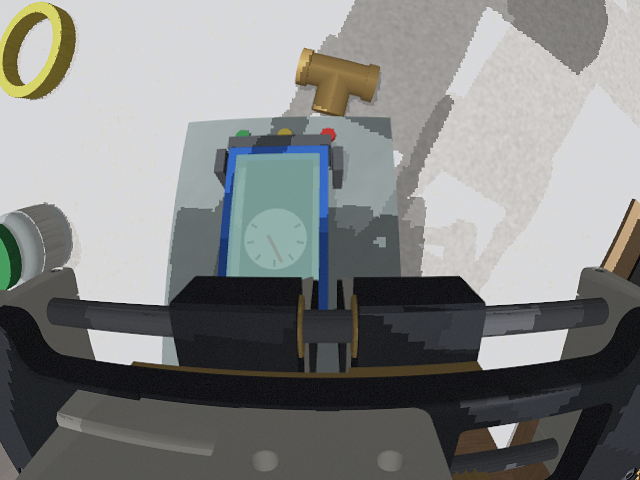

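Call:
step_arm([
  [0,0.03,-0.4,0,0],
  [0,-0.06,-0.33,-0.05,0],
  [0,0,-0.38,0,0],
  [0,0.06,-0.31,0.02,0],
  [0,0.1,-0.3,0.05,0],
  [0,0.15,-0.28,0.07,0],
  [0,0.18,-0.24,0.1,0],
  [0,0.16,-0.16,0.08,0],
  [0,0.11,-0.09,0.06,0],
  [0,0,0,0,0],
  [0,0,0,0,0],
])

```text
time: 8.1
tool_pos: [0.6071, -0.1996, 0.1712]
tool_rot: [3.103, -0.012, -3.062]
contact_force: [-11.1, 75.3, 14.9]
opening: 0.0006
```

```bash
python3 - <<'E'
from h import *
for n in ("scene","top"):
    d=snap(n,n+"1")
    u0,v0,u1,v1=(205,170,330,290) if n=="scene" else (330,165,405,290)
    cv2.imwrite("pics/%s1c.png"%n,cv2.resize(d["pixels"][v0:v1,u0:u1],None,fx=4.5,fy=4.5,interpolation=cv2.INTER_CUBIC))
E
```

```text
(no output)
```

View pics/scene1c.png

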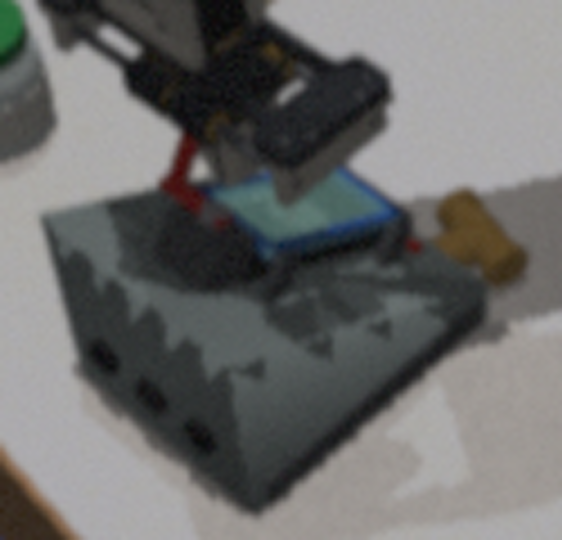

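View pics/top1c.png

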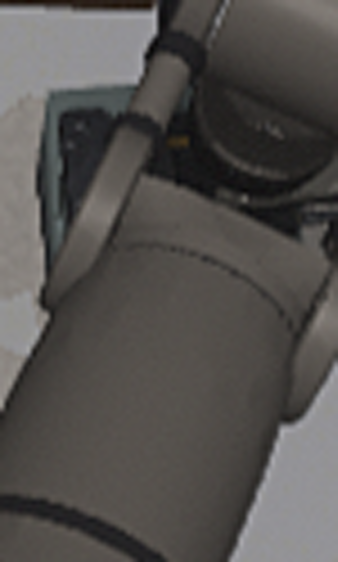

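Call:
step_arm([
  [0,-0.1,0.6,0,0],
  [0,-0.1,0.6,0,0],
  [0,0,0.5,0.2,0],
  [0,0,0.5,1,0],
  [0,0,0,1,0],
  [0,0,0,1,0],
  [1,0,0,1,0],
  [1,0,0,1,0],
  [1,0.5,-0.5,0.3,0],
  [1,0,-0.5,0,0],
  [1,0,0,0,0],
])

```text
time: 9.3
tool_pos: [0.6171, -0.1943, 0.3095]
tool_rot: [-3.141, -0.001, -3.075]
contact_force: [-0.4, -0.2, 0.4]
opening: 0.0358
```

```bash
python3 m.py w6
```

```text
9.3 [ 0.61708624 -0.19427054  0.30954393] [-3.14120284e+00 -1.29480090e-03 -3.07529203e+00]
blue 1800 [ 0.5844 -0.1882  0.1151] [ 0.5243 -0.225   0.0498] [ 0.6262 -0.1543  0.1386]
red 681 [ 0.6317 -0.2123  0.1569] [ 0.6141 -0.2245  0.1078] [ 0.6414 -0.179   0.185 ]
slope dir 0.066280223548119 tilt 0.5229135956729178 1716
rect ((539.2127075195312, -228.5212860107422), (113.0501708984375, 60.61570358276367), 0.25274449586868286)
pane centre [ 0.57530225 -0.19083706  0.10579398]
stud top n-h 0.04153878031707056 pos [ 0.61913831 -0.21761113  0.18259425]
rel up,lat 0.07471299543766236 -0.029618614791116295 tab angle 1.6285670679938182
```

View pics/w6.png

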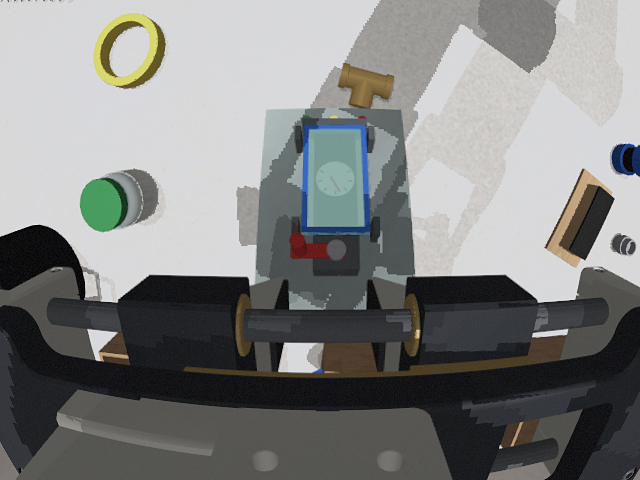

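Call:
step_arm([
  [1,-0.7,0.04,0,0.05],
  [1,-0.7,0.04,-0.4,0],
  [1,-0.62,0.04,-0.9,0],
  [1,0,0,-0.9,0],
  [1,0,0,-0.9,0],
  [1,0,0,-0.9,0],
  [1,0,0,-0.9,0],
  [1,0,0,-0.9,0],
  [1,0,0,-0.6,0],
  [1,0,0,0,0],
  [1,0,0,0,0],
])

```text
time: 10.45
tool_pos: [0.5668, -0.1884, 0.1504]
tool_rot: [3.141, -0.001, -3.068]
contact_force: [-0.0, 0.3, 0.6]
opening: 0.092
```

```bash
python3 - <<'E'
from h import *
from cell import sensors
s=sensors.observe();print(s["tool_pos"],s["tool_rot"],s["opening"])
snap("wrist","w7")
E
```

```text
[ 0.5667914  -0.18844605  0.1503581 ] [ 3.14092833e+00 -9.52668921e-04 -3.06841239e+00] 0.09202781113065138
```

View pics/w7.png

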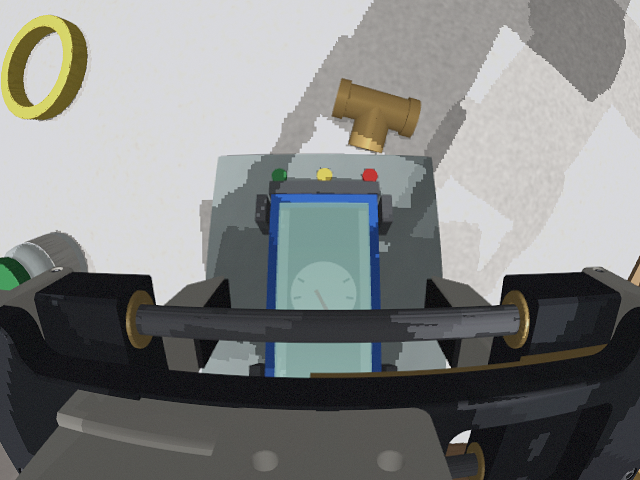

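Call:
step_arm([
  [1,0,-0.12,-0.6,0],
  [1,0,0,-0.6,0],
  [1,0,0,-0.5,0],
  [1,0,0,-0.26,0],
  [1,0,0,0,0],
  [1,0,0,0,0],
], squeeze=12)

```text
time: 11.1
tool_pos: [0.5676, -0.1917, 0.102]
tool_rot: [-3.141, 0.001, -3.068]
contact_force: [-0.4, -0.1, -0.4]
opening: 0.0916
```

Call:
step_arm([
  [0.8,0,0,0,0],
  [0.75,0,0,0,0],
  [0.7,0,0,0,0],
  [0.66,0,0,0,0],
  [0.6,0,0,0,0],
  [0.5,0,0,0,0],
  [0.4,0,0,0,0],
  [0.3,0,0,0,0],
  [0.3,0,0,0,0],
], squeeze=12)

```text
time: 12.0
tool_pos: [0.5672, -0.1915, 0.1016]
tool_rot: [3.141, -0.0, -3.068]
contact_force: [-0.7, 1.0, 2.5]
opening: 0.0597
```

Call:
step_arm([
  [0.3,-0.1,0,0.17,0],
  [0.3,-0.1,-0.01,0.17,0],
  [0.3,-0.15,-0.01,0.26,0],
  [0.3,-0.2,-0.01,0.35,0],
  [0.3,-0.2,-0.01,0.35,0],
  [0.3,-0.1,0,0.5,0],
  [0.3,0,0,0.5,0],
  [0.3,0,0,0.6,0],
  [0.3,0,0,0.6,0],
  [0.3,0,0,0.4,0],
  [0.3,0,0,0,0],
  [0.3,0,0,0,0],
])

```text
time: 13.2
tool_pos: [0.5459, -0.1925, 0.1989]
tool_rot: [3.141, 0.0, -3.068]
contact_force: [0.3, 0.4, -1.3]
opening: 0.0598
```

```bash
cat > look.py <<'E'
from h import *
import sys
from cell import sensors
s=sensors.observe();print(s["time"],s["tool_pos"],s["tool_rot"],s["opening"],s["contact_force"])
k=sys.argv[1]
d=snap("wrist","w"+k); d2=snap("scene","s"+k)
u0,v0,u1,v1=map(int,sys.argv[2:6])
cv2.imwrite("pics/s%sc.png"%k,cv2.resize(d2["pixels"][v0:v1,u0:u1],None,fx=4.5,fy=4.5,interpolation=cv2.INTER_CUBIC))
X,ok=fcloud(d);H=hsv(d)
T=s["tool_pos"]
b=ok&(H[...,0]>70)&(H[...,0]<125)&(H[...,1]>40)&(np.linalg.norm(X-T,axis=-1)<.09);b[275:]=0
p=X[b];A=np.c_[p[:,:2],np.ones(len(p))];w=np.ones(len(p),bool)
for _ in range(6):
    co=np.linalg.lstsq(A[w],p[w,2],rcond=None)[0]; w=abs(p[:,2]-A@co)<.003
print(len(p),w.sum(),"dir",np.arctan2(co[1],co[0]),"tilt",np.arctan(np.hypot(co[0],co[1])))
n=np.array([-co[0],-co[1],1]);n/=np.linalg.norm(n)
ya=s["tool_rot"][2]-np.pi; h=np.array([np.cos(ya),np.sin(ya),0]);h-=n*(h@n);h/=np.linalg.norm(h)
q=p[w];i=np.percentile((q-T)@h,.5);print("low end along pane from TCP mm",i*1000,"z top surface at TCP",co@np.r_[T[:2],1])
E
python3 look.py 8 205 150 330 280
```

```text
13.2 [ 0.54586822 -0.19250613  0.19893388] [ 3.14143683e+00  1.18597011e-06 -3.06820249e+00] 0.059832922680148004 [ 0.32943161  0.35405092 -1.26984444]
9435 9434 dir 0.06885354603543099 tilt 0.5169317979217093
low end along pane from TCP mm -45.09586605579908 z top surface at TCP 0.2027463226937909
```

View pics/w8.png

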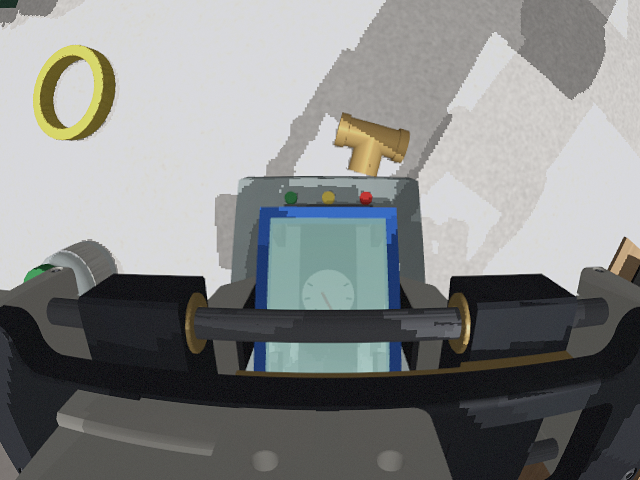

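View pics/s8c.png

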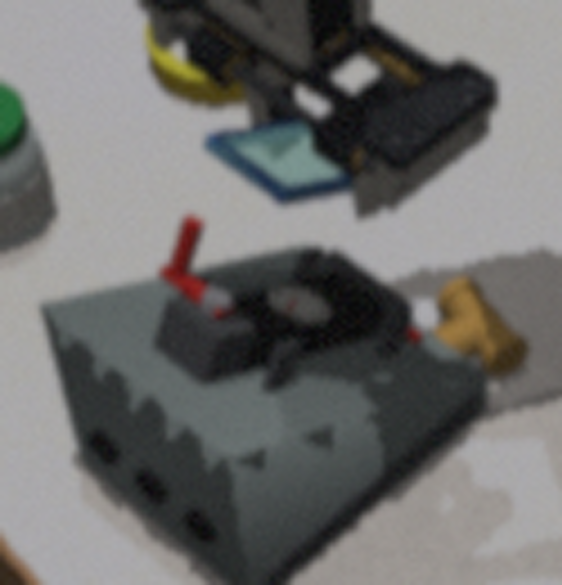

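Call:
step_arm([
  [0.3,0.05,0.3,0,-0.15],
  [0.3,0.1,0.6,0,-0.31],
  [0.3,0.11,0.8,0,-0.31],
  [0.3,0.11,0.8,0,-0.31],
  [0.3,0.11,0.8,0,-0.31],
  [0.3,0.11,0.8,0,-0.31],
  [0.3,0.11,0.8,0,-0.31],
  [0.3,0.11,0.8,0,-0.31],
  [0.3,0.11,0.8,0,-0.31],
  [0.3,0.11,0.8,0,-0.31],
  [0.3,0.11,0.8,0,-0.31],
  [0.3,0.11,0.8,0,-0.31],
])

```text
time: 14.5
tool_pos: [0.5769, 0.0313, 0.1984]
tool_rot: [3.141, -0.001, 2.929]
contact_force: [-0.1, -0.4, -1.3]
opening: 0.0597
```

Call:
step_arm([
  [0.3,0.11,0.8,0,-0.31],
  [0.3,0.11,0.8,0,-0.31],
  [0.3,0.11,0.8,0,-0.31],
  [0.3,0.11,0.8,0,-0.31],
  [0.3,0.11,0.8,0,-0.31],
  [0.3,0.11,0.8,0,-0.31],
  [0.3,0.11,0.6,0,-0.31],
  [0.3,0.11,0.44,0,-0.31],
  [0.3,0,0,0,0],
  [0.3,0,0,0,0],
])

```text
time: 15.5
tool_pos: [0.5988, 0.176, 0.1984]
tool_rot: [-3.141, -0.001, 2.733]
contact_force: [0.8, -0.1, -1.2]
opening: 0.06
```

```bash
python3 look.py 9 310 230 450 360
```

```text
15.5 [0.59877188 0.17604263 0.19838806] [-3.14086718e+00 -8.87317385e-04  2.73281739e+00] 0.059961372089044944 [ 0.75736299 -0.06234788 -1.2039259 ]
7990 7990 dir -0.414501411372268 tilt 0.5169533836614083
low end along pane from TCP mm -44.963555789465744 z top surface at TCP 0.20212743198174332
```

View pics/w9.png

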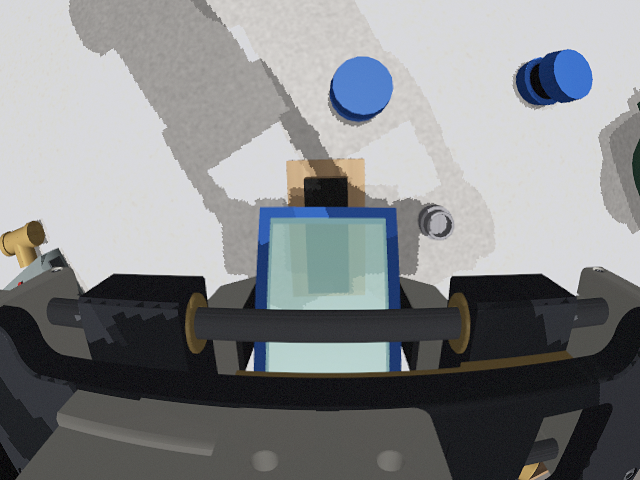

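Call:
step_arm([
  [0.3,-0.14,0,-0.5,0.38],
  [0.3,0,0,-0.8,0],
  [0.3,0,0,-0.9,0],
  [0.3,0,0,-0.9,0],
  [0.3,0,0,-0.8,0],
  [0.3,0,0,-0.6,0],
  [0.3,0,0,-0.4,0],
  [0.3,0,0,-0.2,0],
  [0.3,0,0,0,0],
  [0.3,0,0,0,0],
])

```text
time: 16.6
tool_pos: [0.5962, 0.1758, 0.0722]
tool_rot: [3.141, 0.001, 2.762]
contact_force: [-0.3, 1.0, -0.8]
opening: 0.0601
```

```bash
python3 look.py 10 310 250 450 370
```

```text
16.6 [0.59618213 0.17584556 0.07224677] [3.14087953e+00 1.10613275e-03 2.76207397e+00] 0.060051032362712746 [-0.30290647  0.98076558 -0.80415452]
8793 8609 dir -0.3833952919848793 tilt 0.5192949502775693
low end along pane from TCP mm -44.98754051036995 z top surface at TCP 0.07599349373786862
```

View pics/w10.png

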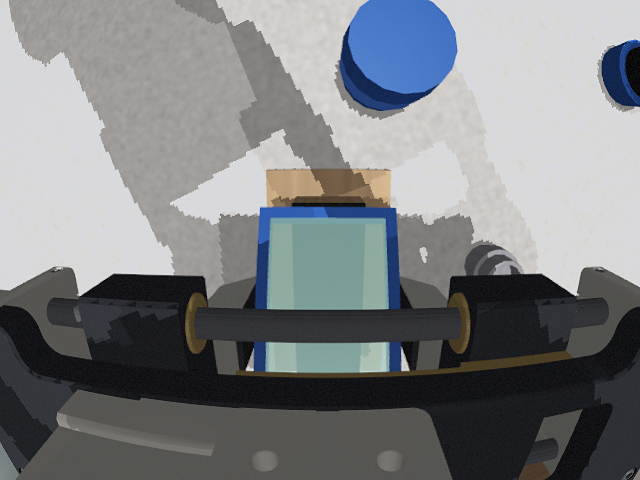

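View pics/s10c.png

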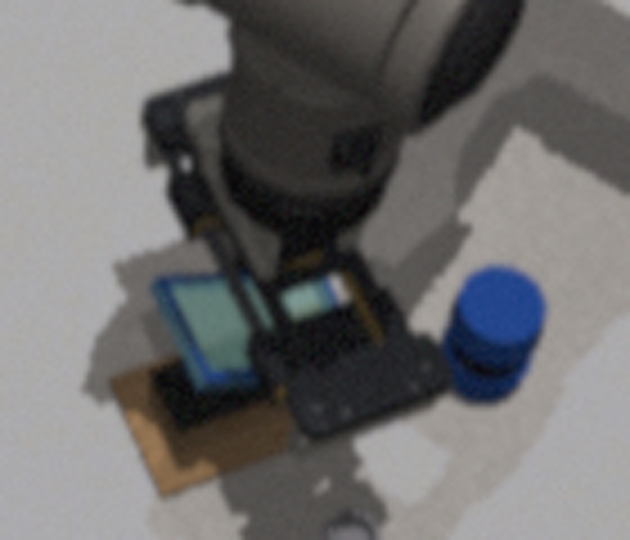

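Call:
step_arm([
  [0.3,0,0,-0.2,0],
  [0.3,0,0,-0.16,0],
  [0.3,0,0,0,0],
  [0.3,0,0,0,0],
], squeeze=6)

```text
time: 17.1
tool_pos: [0.5956, 0.1759, 0.0623]
tool_rot: [-3.141, -0.0, 2.762]
contact_force: [-0.0, -0.1, -1.9]
opening: 0.0599
```

Call:
step_arm([
  [0.3,0,0,-0.06,0],
  [0.3,0,0,-0.06,0],
  [0.3,0,0,-0.06,0],
  [0.3,0,0,0,0],
], squeeze=6)

```text
time: 17.5
tool_pos: [0.5959, 0.1759, 0.058]
tool_rot: [3.141, 0.0, 2.762]
contact_force: [1.0, -0.4, 0.1]
opening: 0.0599
```

```bash
python3 look.py 11 310 250 450 370
```

```text
17.5 [0.59587409 0.1759053  0.05801066] [3.14126101e+00 3.44424662e-04 2.76211970e+00] 0.05992619245226677 [ 0.97837029 -0.35533143  0.14695971]
8368 8345 dir -0.38116656225459106 tilt 0.4383027684912855
low end along pane from TCP mm -44.97508675446575 z top surface at TCP 0.06163706969097829
```

Call:
step_arm([
  [0.3,0.01,-0.004,-0.06,0],
  [0.3,0.01,-0.004,-0.06,0],
  [0.3,0.01,-0.004,-0.06,0],
  [0.3,0.01,-0.004,-0.06,0],
  [0.3,0.01,-0.004,-0.06,0],
  [0.3,0.01,-0.004,-0.06,0],
  [0.3,0.01,-0.004,-0.06,0],
  [0.3,0,0,-0.06,0],
  [0.3,0,0,0,0],
])

```text
time: 18.5
tool_pos: [0.5973, 0.1752, 0.0457]
tool_rot: [-3.141, -0.0, 2.762]
contact_force: [0.3, 0.1, -0.5]
opening: 0.0601
```

```bash
python3 look.py 12 310 250 450 370
```

```text
18.5 [0.59729024 0.17517059 0.04565927] [-3.14145269e+00 -4.67523602e-04  2.76212108e+00] 0.0600547421519122 [ 0.33213617  0.13836568 -0.47786878]
3779 3741 dir -0.3851656361742982 tilt 0.1619809221732101
low end along pane from TCP mm -44.80890517412452 z top surface at TCP 0.04956893805979913
```

Call:
step_arm([
  [0.3,0,0,-0.06,0],
  [0.3,0,0,-0.06,0],
  [0.3,0,0,-0.05,0],
  [0.3,0,0,-0.05,0],
  [0.3,0,0,-0.03,0],
  [0.3,0,0,0,0],
  [0.3,0,0,0,0],
])

```text
time: 19.3
tool_pos: [0.5973, 0.1752, 0.0396]
tool_rot: [-3.142, -0.0, 2.762]
contact_force: [0.3, -0.1, -1.0]
opening: 0.0595
```

```bash
python3 look.py 13 310 250 450 370
```

```text
19.3 [0.59732832 0.17523047 0.03962758] [-3.14154000e+00 -2.86032902e-04  2.76221282e+00] 0.05954172523672752 [ 0.26077193 -0.1408481  -1.02482134]
5788 5497 dir -0.42798404102168364 tilt 0.016892830742214895
low end along pane from TCP mm -44.950659244235226 z top surface at TCP 0.04346263739111841
```

View pics/s13c.png

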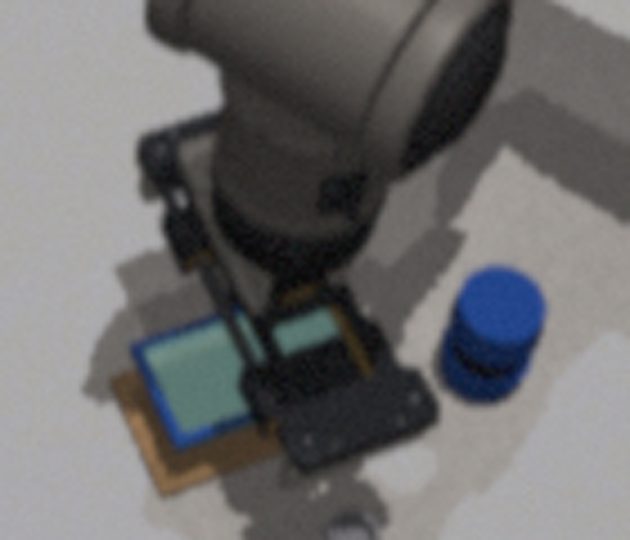

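Call:
step_arm([
  [0.3,0,0,-0.03,0],
  [0.3,0,0,0,0],
  [0.66,0,0,0,0],
  [0.68,0,0,0,0],
  [0.72,0,0,0,0],
  [0.8,0,0,0,0],
  [0.9,0,0,0,0],
  [1,0,0,0,0],
  [1,0,0,0,0],
])

```text
time: 20.3
tool_pos: [0.5975, 0.1752, 0.039]
tool_rot: [3.141, 0.0, 2.762]
contact_force: [-0.2, -0.1, 0.9]
opening: 0.0902
```

Call:
step_arm([
  [1,0,0,0.2,0],
  [1,0,0,0.5,0],
  [1,0,0,0.8,0],
  [1,0,0,0.9,0],
  [1,0,0,0.9,0],
  [1,0,0,0.9,0],
  [1,0,0,0.9,0],
  [1,0,0,0.9,0],
  [1,0.4,-0.2,0.9,0],
  [1,0.6,-0.2,0.9,0],
  [1,0.4,0,0.9,0],
  [1,0,0,0,0],
])

```text
time: 21.5
tool_pos: [0.6346, 0.1651, 0.2612]
tool_rot: [3.137, 0.007, 2.762]
contact_force: [-0.7, -0.5, -0.7]
opening: 0.0918
```

```bash
cat > fin.py <<'E'
from h import *
import sys
from cell import sensors
s=sensors.observe();print(s["time"],s["tool_pos"],s["tool_rot"][2],s["opening"],s["contact_force"])
d=snap("wrist",sys.argv[1]);X,ok=fcloud(d);H=hsv(d)
m=ok&(abs(X[...,2]-.043)<.015)&(np.hypot(X[...,0]-.606,X[...,1]-.172)<.08)&(H[...,0]>60)&(H[...,0]<125)&(H[...,1]>30);m[275:]=0
p=X[m];A=np.c_[p[:,:2],np.ones(len(p))];co=np.linalg.lstsq(A,p[:,2],rcond=None)[0]
r=cv2.minAreaRect(p[:,:2].astype(np.float32)*1000)
print("pane",r,"tilt",np.hypot(co[0],co[1]),"z top",np.median(p[:,2]))
t=snap("top","t"+sys.argv[1])
E
python3 fin.py w14
```

```text
21.5 [0.63458856 0.16506605 0.26119176] 2.761604543677619 0.09184834215148006 [-0.67712275 -0.47891215 -0.65132456]
pane ((607.2578735351562, 171.1572265625), (60.300018310546875, 109.65677642822266), 68.0811767578125) tilt 0.00102177460121921 z top 0.04275918905016762
```

View pics/w14.png

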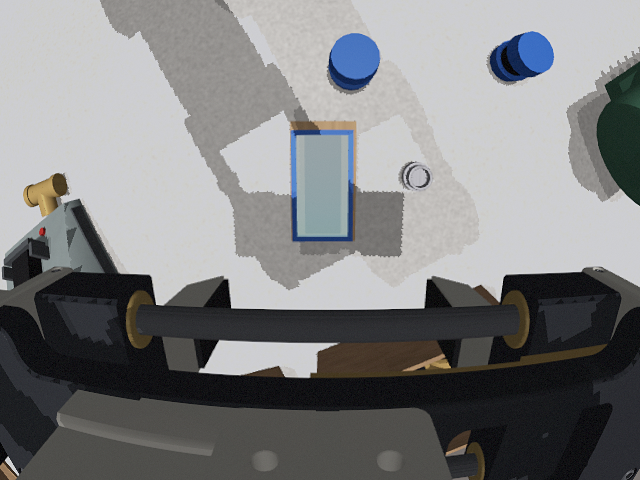

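View pics/tw14.png

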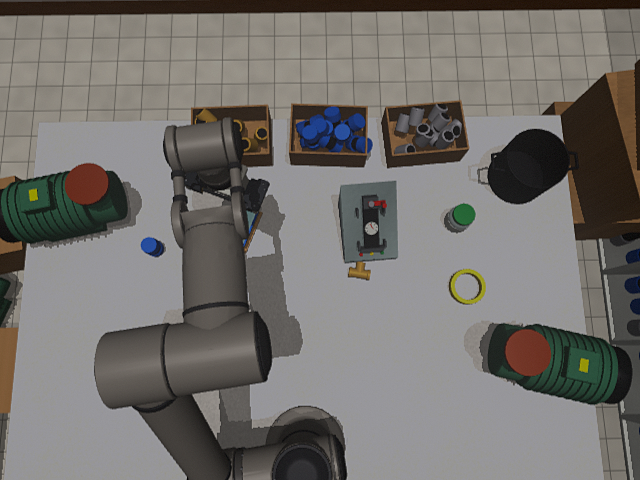

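Pane lies flat and centred (about 1 mm off, 0.001 rad tilt); the tab is aside and the bystanders are in place. Handing in.

```bash
python3 -c "
from cell import hand_in
print(hand_in())"
```

```text
the job is handed in; nothing more can be done
None
```

The job is handed in after about 21.6 s, with the pane on the rest and the tab swung aside; the hand-in reports no verdict.

- **Tab:** I swung it to the controller's -y side with closed fingers. It measured 1.63 rad afterwards, with the pane still in its frame.
- **Excess force:** At the end of that push the fingers pressed on the stud with the tab near its stop, and the wrist read about 77 N. That is below the 120 N limit but more than I intended. If the 40 N limit on the arm and gripper body also counts the fingers, this push could have broken it. I backed off straight away.
- **Pane:** I gripped it by its long edges at 12 N and lifted it clear. Before it touched the rest I cut the grip to 6 N and lowered it low end first until it turned flat. The wrist force stayed at about 2 N or less while it was laid down.

**Last checks, from the wrist and top cameras:**

| Check | Measured | Required |
|---|---|---|
| Pane centre from rest centre | about 1 mm | within 20 mm along, 12 mm across |
| Pane height (centre) | 38.8 mm | 36 to 42 mm |
| Tilt | 0.001 rad | below 0.06 rad |
| Length against the rest's | under 0.01 rad | below 0.2 rad |

The gripper is open and well clear of everything. The bystanders in view looked unmoved. The arm hid the front coupling and the nipple from the top camera, but the wrist camera showed both in place. The first top-camera positions were about 5 mm off the wrist camera's, so I used the wrist camera for every move.

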